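# Lay out the warm dish station

## Task

Lay out the bench for the next dish session: put the wide dish in the middle of the warming plate and the narrow dish centred on top of it; stand the metal tube block on the table to the left of the warming plate (seen from the arm, facing the plate's dial), level with the plate's middle, with a 40 mm gap and its long sides parallel to the plate's left edge; and stand the blue-capped bottle in the steel rack, midway between the two amber jars. Keep the dishes, the block and the bottle upright throughout, and leave the steel cup and the tweezers where they are.

Things in the scene. Friction and masses are not known exactly. Their poses are not given: they have to be found in the camera images.
- wide_dish_center (a point): the wide lidded culture dish, frosted white plastic, a disc 58 mm across and 16 mm high, loose, 30 g; the point is its centre, 8 mm above its underside; z up through the flat lid
- narrow_dish_center (a point): the narrow lidded culture dish, frosted white plastic, a disc 38 mm across and 12 mm high, loose, 20 g; the point is its centre, 6 mm above its underside; z up through the flat lid
- block_center (a point): the tube block: a bare metal block with six dark holes in its top, 60 mm long (its x axis), 36 mm wide (its y axis), 50 mm high, loose, 220 g; the point is its centre, 25 mm above its underside; it may start turned any way
- bottle_center (a point): the bottle: round, frosted white, 44 mm across up to 72 mm high, then a shoulder and a blue cap 26 mm across, 100 mm high in all, loose, 120 g; the point is its centre line, 50 mm above its underside; z up
- warm_plate: warming plate, fixed: aluminium square 110 x 110 mm, top 14 mm above the table, engraved circle in its middle; along its front edge a black strip 26 mm deep, equally high, with a dial 3 mm proud. Origin at table level under the middle of the square; x from the dial side (facing the arm within 0.2 rad) to the back, y to its left edge, z up. With the asked gap the block's centre is 113 mm along +y
- rack: bottle rack, fixed: low steel tray 200 mm long (y axis), 64 mm deep (x axis), floor 5 mm and rim 10 mm above the table, rim 4 mm thick. Two fixed amber jars, 40 mm across, white caps, tops 72 mm above the table, stand in it 70 mm either side of its middle along y. Origin at table level under the tray's middle, midway between the jars; x within 0.2 rad of straight away from the arm
- cup_center (a point): bystander: small open steel cup, 50 mm across the rim, 40 mm high, loose; the point is 20 mm up its centre line; leave it alone
- tweezers: bystander: steel tweezers lying flat behind the plate and rack, 130 mm long (y axis), 8 mm high, loose; origin under their middle; leave them alone

How it is judged (in metres and radians):
At the end, for the whole second after the job is handed in: Lying flat: wide dish within 14 mm of the plate's middle, narrow dish on it within 10 mm. Block on the table left of the plate: gap 25-55 mm, within 15 mm of its middle line, parallel to its left edge within 0.2 rad. Bottle upright in the rack within 12 mm of midway. All at rest (under 10 mm/s) (horizontal distance between wide_dish_center and warm_plate below 0.014 m and height (world z) of wide_dish_center between 0.018 and 0.027 m and angle between each of wide_dish_center, narrow_dish_center, block_center, bottle_center's own z axis and vertical below 0.12 rad and horizontal distance between narrow_dish_center and wide_dish_center below 0.01 m and height (world z) of narrow_dish_center between 0.032 and 0.041 m and y of block_center in the frame of warm_plate between 0.098 and 0.128 m and x of block_center in the frame of warm_plate between -0.015 and 0.015 m and angle between the x axis of block_center and the x axis of warm_plate, either way round below 0.2 rad and height (world z) of block_center between 0.021 and 0.029 m and horizontal distance between bottle_center and rack below 0.012 m and height (world z) of bottle_center between 0.05 and 0.06 m and linear speed of each of wide_dish, narrow_dish, block, bottle below 0.01 m/s); the robot touches nothing.
It fails at once if bystander disturbed: cup moved by more than 30 mm (distance of cup_center from where it was at the start of the episode above 0.03 m).
It fails at once if bystander disturbed: tweezers moved by more than 30 mm (distance of tweezers from where it was at the start of the episode above 0.03 m).
It fails at once if a dish, the block or the bottle is tipped by more than 0.6 rad (angle between any of wide_dish_center, narrow_dish_center, block_center, bottle_center's own z axis and vertical above 0.6 rad).
It also fails if it takes over 120 s, if anything falls off the work surface, if the arm or the gripper's body presses on something with over 40 N, if the wrist force passes 120 N, or if a joint passes its speed limit or range.

## Robot

A 6-joint arm with a two-finger parallel gripper is mounted at the origin on the work surface. World frame = base frame: x ahead of the robot, y to its left, z up, the work surface at z = 0. Lengths are in mm, angles in rad, forces in N, time in s.
With the tool pointing down it reaches from about 400 to 825 mm from the base axis. Payload 7 kg.
Tool frame: the origin (TCP) lies at the very end of the fingers, on their centre line; the grasp point (between the pads) lies 19 mm behind it; y points along the fingers, z is the direction in which the jaws open and shut, and the axes are right-handed (so a half turn about y gives the same grasp; the last joint's range is limited). The gripper opens to 88 mm and grips with 3 to 60 N. Pads are 19 mm wide; open, the fingers measure 130 mm over their backs; the gripper's body (78 mm by 193 mm) begins 47 mm behind the grasp point.
Start: joints at [-1.001, 0.359, 0.012, 0, -1.224, -0.288], TCP at [187.681, -648.36, 226.561] pointing down, gripper open.
Joint ranges: [-3.07, 3.07], [-1.43, 2.12], [-1.02, 1.25], [-3.03, 1.67], [-3.05, -0], [-3.03, 3.03]. Speed limits (rad/s): [2.39, 2.39, 3.01, 3.14, 3.14, 3.14].

## Interface

Orientations are given as a unit quaternion [w, x, y, z].
In Python, from rig import manip gives the robot as it stands.
- The arm moves only by the tool drive_tool, never from a script. Its argument "deltas" is a list that holds one entry, the list of rows, each a list of 5 numbers: the finger opening in m, from 0 to 0.0876, then the shift along the tool's x, y, z in m, then the turn about the tool's y in degrees. In form: [[[claw, tx, ty, tz, roll], ...]]. A call has 1 to 20 rows; each row is the pose to reach, as a shift and turn from the pose commanded when the call began, along the tool's axes at that moment; what a row does not reach only later rows make up. A row lasts 1/8 s, in which the tool goes at most 62.5 mm and 10.7 degrees, less where a joint would pass 70% of its speed; a pose out of reach is approached as far as the arm can. A call with a gripper value outside its range is refused whole. The fingers move at their own pace and stop on an object; "newtons" is the grip in N (left out, the last holds). Time passes only in rows, so rows that repeat a pose let the fingers close. It gives the time, the measured TCP pose, the force and the opening at its end, in the units of the state.
- manip.get_obs(): the state, without advancing time (a new reading comes with each control period).
- manip.get_image(name): name is "side" or "top"; returns a dict with "img" (420x560x3 uint8, red, green, blue), "depth" (420x560 float32, mm along the optical axis (not along the pixel's ray), 0 where there is no reading), "fx", "fy", "cx", "cy" (pixels), "rvec" (rotation vector, rad) and "tvec" (3), from world to camera coordinates, as OpenCV has them. Camera axes: x right, y down, z forward; pixel columns grow to the right and rows downward; lengths in mm; the calibration is good to about 2 mm. A picture is of the moment at which its call begins.
- manip.finish_job(): hands the job in, once; it reports no verdict.
The state is a dict: "time": time; "joint_positions": joint angles; "qvel": joint speeds; "joint_efforts": joint torques, N m; "position": TCP position; "eef_rot": TCP orientation; "force": force on the tool from outside, world axes, zero at the start; "moment": the same for the moment, N m; "grip_width": finger opening in mm.
Only numpy, scipy, OpenCV 4.12 (cv2) and the standard library are available. Lean on these libraries where they do the work, as an engineer would, in place of code of your own. Each camera call takes 0.05 s, during which the arm holds its last target. There are 200 camera calls.

## Working session

There is one attempt and no reset: what is moved stays moved. The work goes in short steps, Python scripts to look and compute and a tool call to move; the robot and the scene stay as the last step left them, time stands still between calls to the robot, and variables do not carry over. Pictures are saved under pics/ and viewed, about 12 in all and at most 16, crops included, and the job is handed in when it is done.

Besides the shell and the picture viewer there is one more tool, called after "Call:" as a command line: name --argument value ..., lists and objects as JSON in quotes. drive_tool: Moves the arm, as the interface text tells. Its arguments: {"type":"object","properties":{"deltas":{"type":"array","items":{"type":"array","items":{"type":"array","items":{"type":"number"}}}},"newtons":{"type":"number"}},"required":["deltas"]}

```bash
ls; mkdir -p pics; cat > h.py <<'E'
import numpy as np, cv2
from rig import manip
def grab(n,save=None):
    d=manip.get_image(n); d['R']=cv2.Rodrigues(np.array(d['rvec'],float))[0]; d['t']=np.array(d['tvec'],float).ravel()
    if save: cv2.imwrite('pics/'+save,cv2.cvtColor(d['img'],cv2.COLOR_RGB2BGR))
    return d
def ray(d,u,v):
    r=np.array([(u-d['cx'])/d['fx'],(v-d['cy'])/d['fy'],1.]); return -d['R'].T@d['t'], d['R'].T@r
def onplane(d,u,v,z):
    c,r=ray(d,u,v); return c+r*(z-c[2])/r[2]
def bydepth(d,u,v):
    c,r=ray(d,u,v); return c+r*d['depth'][int(round(v)),int(round(u))]
def cloud(d):
    v,u=np.mgrid[0:420,0:560]; D=d['depth']
    P=np.stack([(u-d['cx'])/d['fx']*D,(v-d['cy'])/d['fy']*D,D],-1)
    return (P-d['t'])@d['R']
E
python3 - <<'E'
from h import *
for n in ('side','top'):
    d=grab(n,n+'1.png'); print(n,d['fx'],d['cx'],d['cy'],-d['R'].T@d['t'],d['R'].round(3).tolist(),(d['depth']>0).mean())
o=manip.get_obs();print(o['position'],o['eef_rot'],o['grip_width'],o['force'],o['time'])
E
```

```text
pics
side 387.4665754767701 281.10089417918726 207.1662042216808 [ 231.68955095 -327.75062685  673.43376053] [[0.713, -0.701, -0.002], [-0.556, -0.564, -0.611], [0.427, 0.437, -0.792]] 0.9960034013605442
top 408.01355541305577 278.5532684248652 203.98684524969389 [ 462.59561277  -12.97641686 1089.53341989] [[0.003, -1.0, -0.029], [-0.995, -0.0, -0.101], [0.101, 0.029, -0.994]] 0.9961819727891157
[ 187.56179007 -647.95782247  225.72632218] [ 0.70061179 -0.69959521 -0.09914809  0.09939479] 87.34158393654151 [-0.0636419   0.08665502 -0.79346431] 0.1
```

View pics/side1.png

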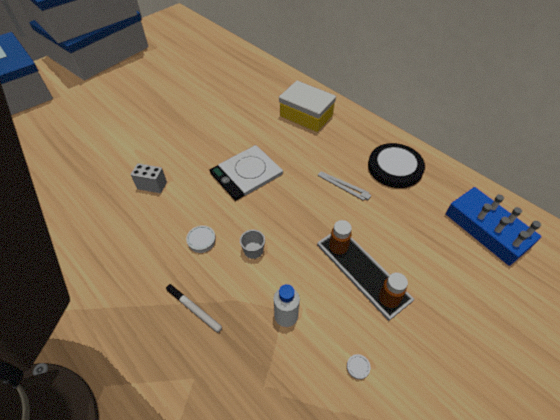

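View pics/top1.png

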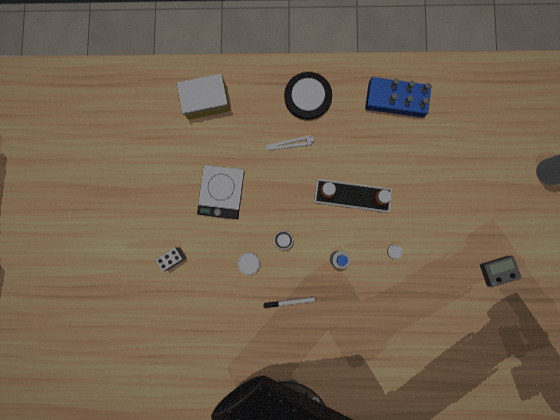

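Side view: plate (250,168), block (150,178), wide dish (201,239), cup (253,245), bottle (287,307), rack (362,268), narrow dish (358,367). Top view: plate (220,190), block (170,259), wide dish (248,264), cup (284,240), bottle (341,260), rack (353,195), narrow dish (395,252).

```bash
cat > m.py <<'E'
from h import *
def seg(d,zmin,zmax,seed,rad,dbg=0):
    P=cloud(d); m=(d['depth']>0)&(P[...,2]>zmin)&(P[...,2]<zmax)&(np.hypot(P[...,0]-seed[0],P[...,1]-seed[1])<rad)
    return m,P[m]
seeds={'wide':('wide',(248,264),(201,239)),}
E
python3 - <<'E'
from m import *
T=grab('top');S=grab('side')
for n,t,s in [('plate',(220,187),(250,168)),('block',(170,259),(150,178)),('wide',(248,264),(201,239)),('cup',(284,240),(253,245)),('bottle',(342,260),(287,292)),('rack',(353,195),(362,268)),('narrow',(395,252),(358,366)),('jarL',(329,188),(342,230)),('jarR',(384,197),(398,283)),('twz',(290,144),(345,186)),('tableA',(200,300),(260,380)),('tableB',(270,180),(300,230))]:
    print(n,bydepth(T,*t).round(1),bydepth(S,*s).round(1))
for nm,d in (('top',T),('side',S)):
  for n,c,r,zt in [('block',(445,245),60,50),('wide',(443,60),45,16),('narrow',(470,-300),35,12),('bottle',(450,-150),50,100),('bottle72',(450,-150),50,72),('plate',(600,130),100,14),('rack',(600,-190),130,10)]:
    m,Q=seg(d,zt-5,zt+5,c,r)
    if len(Q)<5: print(nm,n,len(Q));continue
    (cx,cy),(w,h),a=cv2.minAreaRect(Q[:,:2].astype(np.float32))
    print(nm,n,len(Q),'z',np.median(Q[:,2]).round(1),'rect',np.round([cx,cy,w,h,a],1),'mean',Q[:,:2].mean(0).round(1))
E
```

```text
plate [617.2 174.9  17.8] [617.1 169.9  13.5]
block [427.5 294.4  48.5] [422.5 272.7  49.2]
wide [414.2  98.2  15.3] [415.1  91.7  14.4]
cup [477.1   4.4   4.7] [484.5  12.8   3.6]
bottle [ 428.5 -136.1  100.2] [ 427.9 -140.    99.6]
rack [ 597.1 -179.3    4.9] [ 599.7 -175.6    5.2]
narrow [ 446.7 -284.9   11.2] [ 448.  -285.4   12.2]
jarL [ 606.5 -109.4   71.7] [ 598.  -115.5   74.9]
jarR [ 583.5 -245.5   73.4] [ 583.7 -251.8   72.2]
twz [736.8 -11.5   3.9] [743.8 -14.2  -1.8]
tableA [318.7 226.2  -2.4] [ 321.1 -185.6   -3. ]
tableB [ 6.387e+02  4.260e+01 -3.000e-01] [580.5 -27.5   1. ]
top block 185 z 50.2 rect [435.1 288.5  36.2  35.5  31.5] mean [435.1 286.6]
top wide 160 z 15.8 rect [425.8  85.3  52.8  27.3  32. ] mean [425.6  85.7]
top narrow 124 z 11.6 rect [ 454.  -286.2   36.3   26.6   55.6] mean [ 453.3 -286. ]
top bottle 89 z 99.7 rect [ 429.7 -136.    24.6   21.5   89.8] mean [ 429.4 -136. ]
top bottle72 88 z 74.1 rect [ 429.  -135.8   41.6   41.8    1.6] mean [ 430.9 -135.1]
top plate 1868 z 14.1 rect [607.2 174.5 109.1 135.5  83.3] mean [606.1 170.7]
top rack 979 z 7.2 rect [ 604.  -181.3  232.3  218.4   25.4] mean [ 596.5 -175.3]
side block 221 z 49.3 rect [434.3 286.   37.   37.   32.1] mean [433.3 283.7]
side wide 262 z 14.8 rect [425.8  83.8  54.1  29.1  40.9] mean [424.1  83.1]
side narrow 333 z 11.4 rect [ 452.3 -289.2   37.2   27.8   52.5] mean [ 451.9 -288.5]
side bottle 200 z 99.7 rect [ 428.  -139.2   25.    24.6   16.1] mean [ 427.8 -139.3]
side bottle72 189 z 73.9 rect [ 426.2 -140.6   37.4   42.6   39.3] mean [ 421.9 -146. ]
side plate 1968 z 13.7 rect [606.2 171.6 111.2 135.7  83. ] mean [602.6 166.6]
side rack 1719 z 6.6 rect [ 596.7 -180.4  200.1   66.2   82.1] mean [ 590.7 -187.7]
```

```bash
python3 - <<'E'
from m import *
T=grab('top');S=grab('side')
for nm,d in (('top',T),('side',S)):
  for n,c,r,zt in [('block',(425,280),55,50),('wide',(412,95),45,16),('narrow',(446,-286),35,12),('bottle',(429,-137),50,100),('bottle72',(429,-137),50,72),('plate',(605,173),100,14),('jarL',(605,-110),35,72),('jarR',(584,-249),35,72),('cup',(480,10),40,40)]:
    m,Q=seg(d,zt-5,zt+5,c,r)
    q=Q[:,:2].astype(np.float32)
    (cx,cy),(w,h),a=cv2.minAreaRect(q)
    cc,rr=cv2.minEnclosingCircle(q)
    b=cv2.boxPoints(cv2.minAreaRect(q)); e=[b[1]-b[0],b[2]-b[1]]; l=max(e,key=lambda v:np.hypot(*v))
    print(nm,n,len(Q),'z',np.median(Q[:,2]).round(1),'rect',np.round([cx,cy,w,h],1),'long axis deg',np.degrees(np.arctan2(l[1],l[0])).round(1),'mean',Q[:,:2].mean(0).round(1),'circ',np.round([*cc,rr],1))
  # circle of the plate: aluminium-only, dark strip excluded
  m,Q=seg(d,9,19,(605,173),100); g=d['img'].max(2)
  al=m&(g>110); q=cloud(d)[al][:,:2].astype(np.float32); print(nm,'alu',cv2.minAreaRect(q))
  m,Q=seg(d,7.5,13,(594,-180),125); q=Q[:,:2].astype(np.float32); 
  k=(np.abs(q[:,0]-594)<60); print(nm,'rackrim',cv2.minAreaRect(q[k]))
E
```

```text
top block 336 z 50.2 rect [428.7 298.5  35.8  60.7] long axis deg -57.8 mean [428.9 298.1] circ [429.7 299.1  33.7]
top wide 375 z 15.5 rect [418.2  97.1  55.6  54.5] long axis deg 89.9 mean [417.8  97.3] circ [417.5  97.4  28.8]
top narrow 168 z 11.3 rect [ 449.9 -283.6   36.5   35.7] long axis deg 75.7 mean [ 450.1 -283.3] circ [ 449.9 -283.7   18.9]
top bottle 90 z 100.0 rect [ 429.7 -136.2   21.4   24.6] long axis deg -89.5 mean [ 429.5 -136.1] circ [ 429.7 -136.1   12.8]
top bottle72 88 z 74.0 rect [ 428.9 -136.    42.1   41.4] long axis deg 89.4 mean [ 430.4 -134.2] circ [ 429.7 -136.3   21.7]
top plate 2025 z 14.2 rect [607.6 175.3 110.8 136. ] long axis deg -6.6 mean [606.7 174.7] circ [607.4 174.2  85.5]
top jarL 133 z 72.2 rect [ 606.5 -108.    30.3   31. ] long axis deg -44.5 mean [ 606.6 -108.3] circ [ 606.9 -108.5   16.4]
top jarR 138 z 71.9 rect [ 588.8 -246.1   30.9   30.7] long axis deg 2.0 mean [ 588.  -246.4] circ [ 588.  -246.8   16.4]
top cup 74 z 39.2 rect [479.3   6.4  46.3  46.2] long axis deg 90.0 mean [479.4   6.6] circ [479.4   6.4  24.4]
top alu ((612.62823
[... 814 characters left out ...]
21.8]
side plate 2067 z 13.7 rect [606.4 171.7 113.3 136.5] long axis deg -7.1 mean [603.3 169.5] circ [606.6 172.3  86.3]
side jarL 215 z 71.7 rect [ 606.  -111.    32.3   31.8] long axis deg 13.1 mean [ 604.8 -112. ] circ [ 606.4 -111.3   17.8]
side jarR 284 z 71.8 rect [ 586.3 -249.8   31.1   32.5] long axis deg -3.0 mean [ 585.5 -249.9] circ [ 586.3 -249.5   16.7]
side cup 147 z 38.7 rect [477.3   3.7  48.5  48.4] long axis deg 59.1 mean [477.9   5.2] circ [477.8   3.8  25. ]
side alu ((610.0617065429688, 172.49998474121094), (112.11495971679688, 127.89265441894531), 82.08755493164062)
side rackrim ((596.6640625, -179.994140625), (200.7360382080078, 65.77812194824219), 82.25735473632812)
```

```bash
cat > p.py <<'E'
import sys
from h import *
from scipy.spatial.transform import Rotation
def plan(yaw,*pts):
    """yaw: wanted direction of the jaw axis (deg, mod 180); prints tool shifts (m) to each world point and the roll"""
    o=manip.get_obs(); q=o['eef_rot']; R=Rotation.from_quat([q[1],q[2],q[3],q[0]]).as_matrix(); p=np.array(o['position'])
    y0=np.degrees(np.arctan2(R[1,2],R[0,2])); r=(y0-yaw+90)%180-90
    print('pos',p.round(1),'jawyaw',round(y0,1),'ydown',R[:,1].round(3),'roll',round(r,1),'w',round(o['grip_width'],1),'F',np.round(o['force'],1),'t',o['time'],'q',np.round(o['joint_positions'],2))
    for t in pts: print(t,(R.T@(np.array(t)-p)/1000).round(4))
if __name__=='__main__':
    a=[eval(s) for s in sys.argv[1:]]; plan(*a)
E
python3 p.py -7.9 450,-285,226 429,-137.3,200 429,-137.3,120 429,-137.3,41
```

```text
pos [ 187.7 -648.2  226.2] jawyaw 106.1 ydown [-0.     0.001 -1.   ] roll -66.0 w 87.4 F [ 0.7  0.4 -1. ] t 0.3 q [-1.    0.36  0.01 -0.   -1.22 -0.29]
(450, -285, 226) [0.353  0.0004 0.276 ]
(429, -137.3, 200) [0.3739 0.0264 0.4237]
(429, -137.3, 120) [0.3739 0.1064 0.4236]
(429, -137.3, 41) [0.3739 0.1854 0.4236]
```

Call:
drive_tool --deltas '[[[0.0876,0.187,0.01,0.212,-33],[0.0876,0.374,0.026,0.424,-66],[0.0876,0.374,0.026,0.424,-66],[0.0876,0.374,0.026,0.424,-66],[0.0876,0.374,0.026,0.424,-66],[0.0876,0.374,0.026,0.424,-66],[0.0876,0.374,0.026,0.424,-66],[0.0876,0.374,0.026,0.424,-66],[0.0876,0.374,0.026,0.424,-66],[0.0876,0.374,0.026,0.424,-66],[0.0876,0.374,0.026,0.424,-66],[0.0876,0.374,0.026,0.424,-66],[0.0876,0.374,0.026,0.424,-66]]]'

```text
time: 1.92
position: [428.6, -138.2, 200.6]
eef_rot: [-0.534, 0.534, 0.464, -0.464]
force: [-0.2, 0.6, 0.1]
grip_width: 87.6
```

```bash
python3 p.py -7.9 429,-137.3,200 429,-137.3,41 
```

```text
pos [ 428.6 -138.2  200.6] jawyaw 172.0 ydown [ 0. -0. -1.] roll -0.1 w 87.6 F [-0.2  0.6  0.1] t 1.925 q [ 0.13  0.   -0.5   0.   -1.07 -0.27]
(429, -137.3, 200) [ 0.0009  0.0006 -0.0003]
(429, -137.3, 41) [ 0.0009  0.1596 -0.0003]
```

Call:
drive_tool --deltas '[[[0.0876,0.001,0.05,0,0],[0.0876,0.001,0.1,0,0],[0.0876,0.001,0.14,0,0],[0.0876,0.001,0.159,0,0],[0.0876,0.001,0.159,0,0],[0.03,0.001,0.159,0,0],[0.03,0.001,0.159,0,0],[0.03,0.001,0.159,0,0],[0.03,0.001,0.159,0,0],[0.03,0.001,0.159,0,0],[0.03,0.001,0.159,0,0],[0.03,0.001,0.159,0,0]]]' --newtons 20

```text
time: 3.42
position: [429.2, -136.1, 41.7]
eef_rot: [-0.533, 0.533, 0.465, -0.465]
force: [-1.3, -0.1, 3.8]
grip_width: 43.4
```

```bash
python3 p.py -7.9 429,-137.3,90 596.9,-179,90 596.9,-179,47 
```

```text
pos [ 429.2 -136.1   41.7] jawyaw 172.2 ydown [ 0. -0. -1.] roll 0.1 w 43.4 F [-1.3 -0.1  3.8] t 3.425 q [ 0.13  0.21 -0.71  0.   -0.66 -0.27]
(429, -137.3, 90) [-0.0012 -0.0483  0.0001]
(596.9, -179, 90) [-0.0196 -0.0483 -0.172 ]
(596.9, -179, 47) [-0.0196 -0.0053 -0.172 ]
```

Call:
drive_tool --deltas '[[[0.03,0,-0.02,0,0],[0.03,0,-0.06,0,0],[0.03,-0.002,-0.06,-0.02,0],[0.03,-0.006,-0.06,-0.05,0],[0.03,-0.01,-0.06,-0.09,0],[0.03,-0.015,-0.06,-0.13,0],[0.03,-0.018,-0.06,-0.16,0],[0.03,-0.02,-0.06,-0.172,0],[0.03,-0.02,-0.06,-0.172,0],[0.03,-0.02,-0.06,-0.172,0]]]'

```text
time: 4.68
position: [595.6, -179.2, 101.4]
eef_rot: [0.533, -0.533, -0.464, 0.465]
force: [0.1, 0.6, -1.7]
grip_width: 43.4
```

```bash
python3 p.py -7.9 596.9,-179,60 596.9,-179,47; python3 - <<'E'
from h import *
d=grab('side','side2.png'); cv2.imwrite('pics/side2c.png',cv2.resize(cv2.imread('pics/side2.png')[150:350,250:450],None,fx=2.5,fy=2.5))
E
```

```text
pos [ 595.6 -179.2  101.4] jawyaw 172.1 ydown [-0.001  0.    -1.   ] roll 0.0 w 43.4 F [ 0.1  0.6 -1.7] t 4.675 q [ 0.02  0.38 -0.27 -0.   -0.93 -0.16]
(596.9, -179, 60) [ 0.0003  0.0414 -0.0013]
(596.9, -179, 47) [ 0.0003  0.0544 -0.0013]
```

View pics/side2c.png

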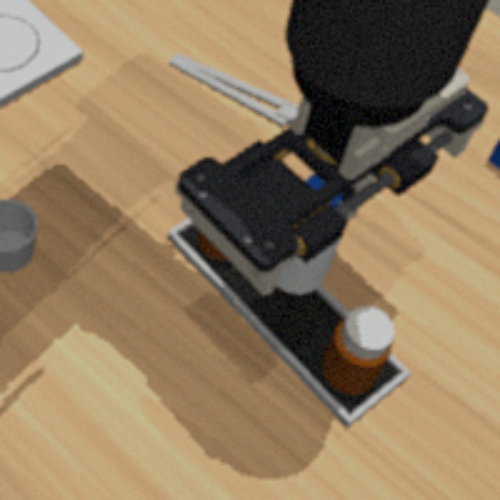

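The bottle (crop ~(300,270)) hangs upright in the jaws between the jars. Lowering and releasing.

Call:
drive_tool --deltas '[[[0.03,0,0.025,-0.001,0],[0.03,0,0.045,-0.001,0],[0.03,0,0.052,-0.001,0],[0.03,0,0.055,-0.001,0],[0.03,0,0.055,-0.001,0],[0.06,0,0.055,-0.001,0],[0.06,0,0.055,-0.001,0],[0.06,0,0.055,-0.001,0],[0.07,0,0.055,-0.001,0],[0.07,0,0.055,-0.001,0],[0.07,0,0.02,-0.001,0],[0.07,0,-0.04,-0.001,0],[0.07,0,-0.1,-0.001,0],[0.07,0,-0.1,-0.001,0]]]'

```text
time: 6.48
position: [600.8, -180.0, 207.6]
eef_rot: [-0.53, 0.536, 0.467, -0.462]
force: [-1.1, -0.3, -0.9]
grip_width: 69.8
```

```bash
python3 p.py 33 428.3,297.3,200 428.3,297.3,120 428.3,297.3,18 
```

```text
pos [ 600.8 -180.   207.6] jawyaw 172.2 ydown [ 0.01  -0.001 -1.   ] roll -40.8 w 69.8 F [-1.1 -0.3 -0.9] t 6.475 q [ 0.02  0.29 -0.14  0.   -1.14 -0.16]
(428.3, 297.3, 200) [0.4494 0.0053 0.2359]
(428.3, 297.3, 120) [0.4494 0.0853 0.2367]
(428.3, 297.3, 18) [0.4494 0.1873 0.2377]
```

Call:
drive_tool --deltas '[[[0.0876,0.03,0,0.015,-5],[0.0876,0.449,0.006,0.236,-41],[0.0876,0.449,0.006,0.236,-41],[0.0876,0.449,0.006,0.236,-41],[0.0876,0.449,0.006,0.236,-41],[0.0876,0.449,0.006,0.236,-41],[0.0876,0.449,0.006,0.236,-41],[0.0876,0.449,0.006,0.236,-41],[0.0876,0.449,0.006,0.236,-41],[0.0876,0.449,0.006,0.236,-41],[0.0876,0.449,0.006,0.236,-41],[0.0876,0.449,0.006,0.236,-41],[0.0876,0.449,0.006,0.236,-41]]]'

```text
time: 8.1
position: [425.7, 296.7, 195.6]
eef_rot: [-0.337, 0.337, 0.622, -0.622]
force: [0.3, 0.8, -0.6]
grip_width: 87.5
```

```bash
python3 p.py 33 428.3,297.3,100 428.3,297.3,18;python3 - <<'E'
from h import *
d=grab('side','side3.png')
E
```

```text
pos [425.7 296.7 195.6] jawyaw -146.9 ydown [ 0.  0. -1.] roll 0.1 w 87.5 F [ 0.3  0.8 -0.6] t 8.1 q [ 0.99  0.13 -0.37 -0.   -1.07 -0.41]
(428.3, 297.3, 100) [-0.0009  0.0956 -0.0025]
(428.3, 297.3, 18) [-0.0009  0.1776 -0.0025]
```

View pics/side3.png

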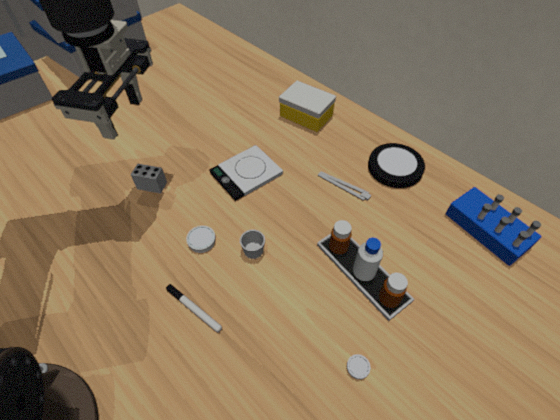

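The bottle stands in the rack at (367,258), between the jars. The gripper is above the block at (149,178).

Call:
drive_tool --deltas '[[[0.0876,-0.001,0.05,-0.002,0],[0.0876,-0.001,0.1,-0.0025,0],[0.0876,-0.001,0.15,-0.0025,0],[0.0876,-0.001,0.176,-0.0025,0],[0.0876,-0.001,0.176,-0.0025,0],[0.02,-0.001,0.176,-0.0025,0],[0.02,-0.001,0.176,-0.0025,0],[0.02,-0.001,0.176,-0.0025,0],[0.02,-0.001,0.176,-0.0025,0],[0.02,-0.001,0.176,-0.0025,0],[0.02,-0.001,0.176,-0.0025,0],[0.02,-0.001,0.176,-0.0025,0],[0.02,-0.001,0.176,-0.0025,0]]]' --newtons 30

```text
time: 9.78
position: [428.0, 298.1, 19.7]
eef_rot: [-0.337, 0.337, 0.622, -0.622]
force: [-0.2, 0.1, 3.2]
grip_width: 35.8
```

```bash
python3 p.py 83.1 428.3,297.3,80 633.5,284.1,80 633.5,284.1,19 
```

```text
pos [428.  298.1  19.7] jawyaw -146.8 ydown [ 0.  0. -1.] roll -49.9 w 35.8 F [-0.2  0.1  3.2] t 9.775 q [ 0.98  0.34 -0.57  0.   -0.66 -0.41]
(428.3, 297.3, 80) [-0.0008 -0.0603  0.0002]
(633.5, 284.1, 80) [-0.1241 -0.0603 -0.1644]
(633.5, 284.1, 19) [-0.1241  0.0007 -0.1644]
```

Clean grip (35.8 mm). Lift, carry, turn, stopping above the place.

Call:
drive_tool --deltas '[[[0.02,0,-0.02,0,0],[0.02,0,-0.05,0,0],[0.02,-0.01,-0.06,-0.013,-4],[0.02,-0.03,-0.06,-0.04,-10],[0.02,-0.053,-0.06,-0.07,-18],[0.02,-0.076,-0.06,-0.1,-27],[0.02,-0.098,-0.06,-0.13,-36],[0.02,-0.115,-0.06,-0.153,-44],[0.02,-0.124,-0.06,-0.164,-50],[0.02,-0.124,-0.06,-0.164,-50],[0.02,-0.124,-0.06,-0.164,-50]]]'

```text
time: 11.15
position: [632.2, 283.6, 78.8]
eef_rot: [0.044, -0.043, -0.706, 0.706]
force: [-0.1, -0.5, -2.9]
grip_width: 35.6
```

```bash
python3 p.py 83.1 633.5,284.1,60 633.5,284.1,20
```

```text
pos [632.2 283.6  78.8] jawyaw -97.0 ydown [-0.001 -0.001 -1.   ] roll -0.1 w 35.6 F [-0.1 -0.5 -2.9] t 11.15 q [ 0.7   0.5  -0.12 -0.   -0.95  0.75]
(633.5, 284.1, 60) [-0.0012  0.0188 -0.0007]
(633.5, 284.1, 20) [-0.0013  0.0588 -0.0007]
```

Call:
drive_tool --deltas '[[[0.02,-0.001,0.025,-0.001,0],[0.02,-0.001,0.045,-0.001,0],[0.02,-0.001,0.055,-0.001,0],[0.02,-0.001,0.059,-0.001,0],[0.02,-0.001,0.059,-0.001,0],[0.055,-0.001,0.059,-0.001,0],[0.055,-0.001,0.059,-0.001,0],[0.055,-0.001,0.059,-0.001,0],[0.055,-0.001,0.059,-0.001,0],[0.055,-0.001,0.03,-0.001,0],[0.055,-0.001,-0.02,-0.001,0],[0.055,-0.001,-0.06,-0.001,0],[0.055,-0.001,-0.06,-0.001,0]]]'

```text
time: 12.78
position: [636.3, 286.0, 144.2]
eef_rot: [-0.04, 0.044, 0.707, -0.704]
force: [0.1, 0.5, -0.4]
grip_width: 54.7
```

```bash
python3 p.py 83.1 417.2,96,140 417.2,96,60 417.2,96,3
```

```text
pos [636.3 286.  144.2] jawyaw -96.8 ydown [ 0.006  0.004 -1.   ] roll 0.1 w 54.7 F [ 0.1  0.5 -0.4] t 12.775 q [ 0.7   0.45 -0.05  0.   -1.07  0.75]
(417.2, 96, 140) [0.1949 0.0021 0.2147]
(417.2, 96, 60) [0.1954 0.0821 0.2151]
(417.2, 96, 3) [0.1957 0.1391 0.2154]
```

Call:
drive_tool --deltas '[[[0.0876,0.02,0,0.02,0],[0.0876,0.195,0.004,0.215,0],[0.0876,0.195,0.004,0.215,0],[0.0876,0.195,0.004,0.215,0],[0.0876,0.195,0.004,0.215,0],[0.0876,0.195,0.004,0.215,0],[0.0876,0.195,0.004,0.215,0],[0.0876,0.195,0.004,0.215,0],[0.0876,0.195,0.004,0.215,0]]]'

```text
time: 13.9
position: [415.8, 95.3, 135.3]
eef_rot: [0.042, -0.042, -0.706, 0.706]
force: [-0.4, -0.4, 0.1]
grip_width: 87.6
```

```bash
python3 p.py 83.1 417.2,96,3; python3 - <<'E'
from m import *
S=grab('side'); T=grab('top','top4.png')
for nm,d in (('top',T),('side',S)):
  for n,c,r,zt in [('block',(633,284),55,50),('wide',(417,96),45,16),('bottle',(597,-179),30,105),]:
    m,Q=seg(d,zt-5,zt+5,c,r)
    if len(Q)<20: print(nm,n,len(Q)); continue
    q=Q[:,:2].astype(np.float32); print(nm,n,len(Q),np.median(Q[:,2]).round(1),cv2.minAreaRect(q))
E
```

```text
pos [415.8  95.3 135.3] jawyaw -96.8 ydown [-0. -0. -1.] roll 0.1 w 87.6 F [-0.4 -0.4  0.1] t 13.9 q [ 0.69  0.03 -0.64  0.   -0.9   0.76]
(417.2, 96, 3) [-0.0014  0.1323 -0.0009]
top block 320 50.1 ((635.0580444335938, 285.07354736328125), (36.94573974609375, 60.1280632019043), 83.67416381835938)
top wide 28 15.1 ((426.2323913574219, 79.3607177734375), (48.844783782958984, 12.774650573730469), 25.787357330322266)
top bottle 88 103.7 ((598.8274536132812, -180.19119262695312), (24.119258880615234, 24.12474250793457), 51.724239349365234)
side block 282 49.3 ((633.4262084960938, 281.6116027832031), (39.08512496948242, 59.87248611450195), 80.27779388427734)
side wide 564 15.0 ((416.3411865234375, 95.09944915771484), (57.79069519042969, 56.407596588134766), 85.61144256591797)
side bottle 159 103.9 ((597.1458129882812, -182.37728881835938), (25.112361907958984, 24.66556167602539), 58.774208068847656)
```

View pics/top4.png

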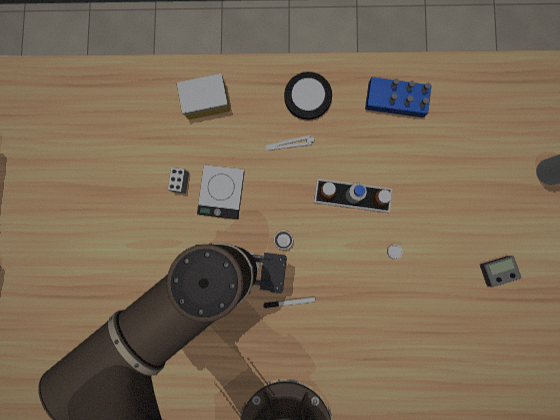

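Top view: block at (178,180) beside the plate, bottle at (358,192) between the jars, gripper over the wide dish. Block and bottle are within ~3 mm of target.

Call:
drive_tool --deltas '[[[0.0876,-0.001,0.05,-0.001,0],[0.0876,-0.001,0.09,-0.001,0],[0.0876,-0.001,0.118,-0.001,0],[0.0876,-0.001,0.128,-0.001,0],[0.0876,-0.001,0.132,-0.001,0],[0.0876,-0.001,0.132,-0.001,0],[0.045,-0.001,0.132,-0.001,0],[0.045,-0.001,0.132,-0.001,0],[0.045,-0.001,0.132,-0.001,0],[0.045,-0.001,0.132,-0.001,0],[0.045,-0.001,0.132,-0.001,0],[0.045,-0.001,0.132,-0.001,0],[0.045,-0.001,0.132,-0.001,0],[0.045,-0.001,0.132,-0.001,0]]]' --newtons 10

```text
time: 15.75
position: [416.2, 95.5, 3.8]
eef_rot: [-0.042, 0.042, 0.706, -0.706]
force: [-2.4, 1.2, 6.1]
grip_width: 57.8
```

```bash
python3 p.py 83.1 417.2,96,60 619.9,171.9,60 619.9,171.9,18
```

```text
pos [416.2  95.5   3.8] jawyaw -96.8 ydown [ 0.  0. -1.] roll 0.1 w 57.8 F [-2.4  1.2  6.1] t 15.75 q [ 0.69  0.25 -0.79  0.   -0.53  0.76]
(417.2, 96, 60) [-0.0009 -0.0562 -0.0006]
(619.9, 171.9, 60) [-0.1931 -0.0561 -0.1001]
(619.9, 171.9, 18) [-0.1931 -0.0141 -0.1001]
```

Call:
drive_tool --deltas '[[[0.045,0,-0.01,0,0],[0.045,0,-0.035,0,0],[0.045,-0.01,-0.056,-0.005,0],[0.045,-0.03,-0.056,-0.016,0],[0.045,-0.06,-0.056,-0.031,0],[0.045,-0.09,-0.056,-0.047,0],[0.045,-0.12,-0.056,-0.062,0],[0.045,-0.15,-0.056,-0.078,0],[0.045,-0.175,-0.056,-0.091,0],[0.045,-0.19,-0.056,-0.0985,0],[0.045,-0.193,-0.056,-0.1,0],[0.045,-0.193,-0.056,-0.1,0],[0.045,-0.193,-0.056,-0.1,0]]]'

```text
time: 17.38
position: [618.9, 171.4, 59.8]
eef_rot: [0.042, -0.042, -0.706, 0.706]
force: [-0.2, -0.1, -0.8]
grip_width: 57.5
```

```bash
python3 p.py 83.1 619.9,171.9,40 619.9,171.9,18.5; python3 - <<'E'
from m import *
d=grab('side','side5.png'); cv2.imwrite('pics/side5c.png',cv2.resize(cv2.imread('pics/side5.png')[60:260,120:320],None,fx=2.5,fy=2.5))
E
```

```text
pos [618.9 171.4  59.8] jawyaw -96.9 ydown [-0. -0. -1.] roll 0.0 w 57.5 F [-0.2 -0.1 -0.8] t 17.375 q [ 0.57  0.45 -0.26 -0.   -0.86  0.88]
(619.9, 171.9, 40) [-0.0009  0.0198 -0.0006]
(619.9, 171.9, 18.5) [-0.0009  0.0413 -0.0006]
```

View pics/side5c.png

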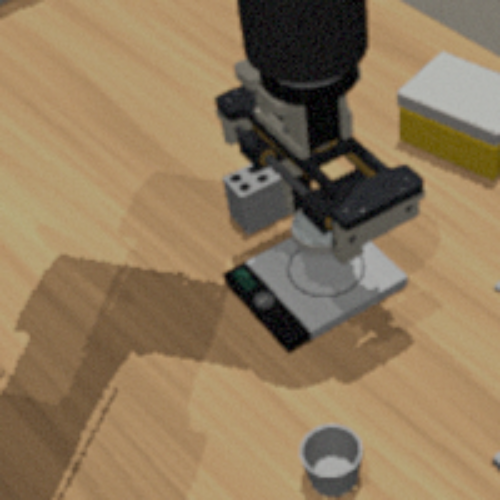

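The wide dish is held level in the jaws (crop ~(315,235)) over the engraved circle. Lowering it 41 mm and opening to 70 mm.

Call:
drive_tool --deltas '[[[0.045,-0.001,0.015,-0.0005,0],[0.045,-0.001,0.03,-0.0005,0],[0.045,-0.001,0.038,-0.0005,0],[0.045,-0.001,0.0415,-0.0005,0],[0.045,-0.001,0.0415,-0.0005,0],[0.07,-0.001,0.0415,-0.0005,0],[0.07,-0.001,0.0415,-0.0005,0],[0.07,-0.001,0.0415,-0.0005,0],[0.07,-0.001,0.0415,-0.0005,0],[0.07,-0.001,0.02,-0.0005,0],[0.07,-0.001,-0.03,-0.0005,0],[0.07,-0.001,-0.08,-0.0005,0],[0.07,-0.001,-0.09,-0.0005,0],[0.07,-0.001,-0.09,-0.0005,0]]]'

```text
time: 19.18
position: [620.8, 172.3, 150.3]
eef_rot: [-0.042, 0.043, 0.706, -0.705]
force: [-0.7, 0.3, -0.8]
grip_width: 70.4
```

```bash
python3 p.py 170 449.3,-285,150 449.3,-285,60 449.3,-285,3
```

```text
pos [620.8 172.3 150.3] jawyaw -96.9 ydown [ 0.001  0.001 -1.   ] roll -86.9 w 70.4 F [-0.7  0.3 -0.8] t 19.175 q [ 0.57  0.36 -0.16 -0.   -1.04  0.88]
(449.3, -285, 150) [ 0.1157 -0.0005  0.4745]
(449.3, -285, 60) [0.1158 0.0895 0.4746]
(449.3, -285, 3) [0.1159 0.1465 0.4747]
```

Call:
drive_tool --deltas '[[[0.07,0.005,0,0.02,0],[0.07,0.116,0,0.4745,0],[0.07,0.116,0,0.4745,0],[0.07,0.116,0,0.4745,0],[0.07,0.116,0,0.4745,0],[0.07,0.116,0,0.4745,0],[0.07,0.116,0,0.4745,0],[0.07,0.116,0,0.4745,0],[0.07,0.116,0,0.4745,0],[0.07,0.116,0,0.4745,0],[0.07,0.116,0,0.4745,0],[0.07,0.116,0,0.4745,0],[0.07,0.116,0,0.4745,0]]]'

```text
time: 20.8
position: [449.2, -284.5, 149.5]
eef_rot: [-0.042, 0.042, 0.706, -0.706]
force: [0.5, 0.3, 0.2]
grip_width: 70.4
```

```bash
python3 p.py 83.1 449.3,-285,40 449.3,-285,3; python3 - <<'E'
from m import *
S=grab('side'); T=grab('top')
for nm,d in (('top',T),('side',S)):
  for n,c,r,zt in [('wide',(620,172),45,30),('narrow',(449,-285),30,12),('plate',(605,173),100,14)]:
    m,Q=seg(d,zt-5,zt+5,c,r)
    if len(Q)<20: print(nm,n,len(Q)); continue
    q=Q[:,:2].astype(np.float32); print(nm,n,len(Q),np.median(Q[:,2]).round(1),cv2.minAreaRect(q))
E
```

```text
pos [ 449.2 -284.5  149.5] jawyaw -96.8 ydown [-0.  0. -1.] roll 0.1 w 70.4 F [0.5 0.3 0.2] t 20.8 q [-0.2   0.19 -0.41 -0.   -0.97  1.65]
(449.3, -285, 40) [-0.0002  0.1095  0.0005]
(449.3, -285, 3) [-0.0002  0.1465  0.0005]
top wide 372 29.4 ((621.981689453125, 171.90914916992188), (56.70650863647461, 55.91578674316406), 1.390794277191162)
top narrow 0
top plate 1663 14.2 ((610.0836791992188, 195.3829803466797), (150.91160583496094, 136.0845184326172), 82.96159362792969)
side wide 383 28.9 ((620.793701171875, 168.849853515625), (56.458534240722656, 55.4969596862793), 48.834693908691406)
side narrow 453 11.3 ((448.3393859863281, -286.2351989746094), (36.91699981689453, 37.367401123046875), 52.037418365478516)
side plate 1712 13.6 ((608.5390014648438, 193.3174285888672), (153.66563415527344, 135.9253387451172), 83.20789337158203)
```

Call:
drive_tool --deltas '[[[0.07,0,0.05,0.0005,0],[0.07,0,0.1,0.0005,0],[0.07,0,0.133,0.0005,0],[0.07,0,0.143,0.0005,0],[0.07,0,0.1465,0.0005,0],[0.07,0,0.1465,0.0005,0],[0.025,0,0.1465,0.0005,0],[0.025,0,0.1465,0.0005,0],[0.025,0,0.1465,0.0005,0],[0.025,0,0.1465,0.0005,0],[0.025,0,0.1465,0.0005,0],[0.025,0,0.1465,0.0005,0],[0.025,0,0.1465,0.0005,0],[0.025,0,0.1465,0.0005,0]]]' --newtons 10

```text
time: 22.65
position: [448.9, -285.7, 3.2]
eef_rot: [0.042, -0.042, -0.706, 0.706]
force: [-0.5, 0.9, 4.0]
grip_width: 37.4
```

```bash
python3 p.py 83.1 449.3,-285,140 621.2,170.8,140 621.2,170.8,35
```

```text
pos [ 448.9 -285.7    3.2] jawyaw -96.8 ydown [ 0. -0. -1.] roll 0.1 w 37.4 F [-0.5  0.9  4. ] t 22.65 q [-0.2   0.38 -0.56  0.   -0.63  1.65]
(449.3, -285, 140) [-0.0003 -0.1368 -0.0008]
(621.2, 170.8, 140) [-0.1166 -0.1368 -0.4738]
(621.2, 170.8, 35) [-0.1166 -0.0318 -0.4738]
```

Call:
drive_tool --deltas '[[[0.025,0,-0.01,0,0],[0.025,0,-0.04,0,0],[0.025,0,-0.08,0,0],[0.025,-0.002,-0.115,-0.01,0],[0.025,-0.007,-0.13,-0.03,0],[0.025,-0.016,-0.13,-0.065,0],[0.025,-0.027,-0.13,-0.11,0],[0.025,-0.039,-0.13,-0.16,0],[0.025,-0.052,-0.13,-0.21,0],[0.025,-0.064,-0.13,-0.26,0],[0.025,-0.076,-0.13,-0.31,0],[0.025,-0.089,-0.13,-0.36,0],[0.025,-0.1,-0.13,-0.405,0],[0.025,-0.108,-0.12,-0.44,0],[0.025,-0.114,-0.11,-0.463,0],[0.025,-0.1166,-0.1,-0.473,0],[0.025,-0.1166,-0.09,-0.474,0],[0.025,-0.1166,-0.08,-0.474,0],[0.025,-0.1166,-0.08,-0.474,0]]]'

```text
time: 25.02
position: [620.4, 169.7, 82.1]
eef_rot: [0.043, -0.042, -0.705, 0.706]
force: [-0.1, -0.2, -0.9]
grip_width: 37.4
```

```bash
python3 p.py 83.1 621.2,170.8,34 621.2,170.8,33; python3 - <<'E'
from m import *
d=grab('side','side6.png'); cv2.imwrite('pics/side6c.png',cv2.resize(cv2.imread('pics/side6.png')[60:260,120:320],None,fx=2.5,fy=2.5))
E
```

```text
pos [620.4 169.7  82.1] jawyaw -96.9 ydown [-0.002 -0.001 -1.   ] roll -0.0 w 37.4 F [-0.1 -0.2 -0.9] t 25.025 q [ 0.57  0.43 -0.24 -0.   -0.91  0.88]
(621.2, 170.8, 34) [-0.0008  0.0481 -0.0012]
(621.2, 170.8, 33) [-0.0008  0.0491 -0.0012]
```

View pics/side6c.png

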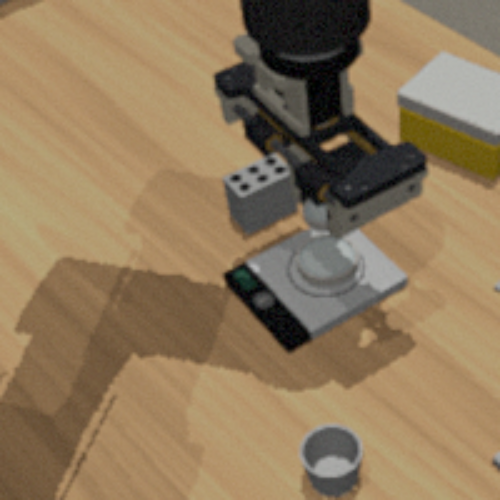

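The wide dish lies in the circle (crop ~(325,262)), the narrow one is held level above it. Lowering to just touching and releasing.

Call:
drive_tool --deltas '[[[0.025,-0.001,0.02,-0.001,0],[0.025,-0.001,0.037,-0.001,0],[0.025,-0.001,0.045,-0.001,0],[0.025,-0.001,0.0485,-0.001,0],[0.025,-0.001,0.0485,-0.001,0],[0.025,-0.001,0.0485,-0.001,0],[0.055,-0.001,0.0485,-0.001,0],[0.055,-0.001,0.0485,-0.001,0],[0.055,-0.001,0.0485,-0.001,0],[0.055,-0.001,0.0485,-0.001,0],[0.055,-0.001,0.03,-0.001,0],[0.055,-0.001,-0.01,-0.001,0],[0.055,-0.001,-0.06,-0.001,0],[0.055,-0.001,-0.11,-0.001,0],[0.055,0.1,-0.13,0.2,0],[0.055,0.1,-0.13,0.2,0],[0.055,0.1,-0.13,0.2,0],[0.055,0.1,-0.13,0.2,0],[0.055,0.1,-0.13,0.2,0],[0.055,0.1,-0.13,0.2,0]]]'

```text
time: 27.58
position: [498.5, -15.6, 214.4]
eef_rot: [-0.042, 0.043, 0.706, -0.706]
force: [0.3, -0.2, -0.1]
grip_width: 55.1
```

```bash
python3 - <<'E'
from m import *
S=grab('side','side7.png'); T=grab('top','top7.png')
for nm,d in (('top',T),('side',S)):
  for n,c,r,lo,hi in [('wide',(621,171),45,23,33),('narrow',(621,171),45,37,47),('block',(634,284),50,45,55),('bottle',(598,-181),30,98,110),('jarL',(605,-110),35,67,77),('jarR',(586,-248),35,67,77),('plate',(605,165),90,9,19),('cup',(478,5),40,35,45)]:
    m,Q=seg(d,lo,hi,c,r)
    if len(Q)<20: print(nm,n,len(Q)); continue
    q=Q[:,:2].astype(np.float32); print(nm,n,len(Q),np.median(Q[:,2]).round(1),[np.round(x,1) for x in cv2.minAreaRect(q)],'std',Q[:,2].std().round(1))
a=cv2.imread('pics/side7.png')[80:320,130:420]; cv2.imwrite('pics/side7c.png',cv2.resize(a,None,fx=2.5,fy=2.5))
print(manip.get_obs()['position'])
E
```

```text
top wide 206 29.6 [array([621.9, 172. ]), array([56.5, 56.2]), np.float64(3.6)] std 2.0
top narrow 160 41.5 [array([623.1, 171.9]), array([34.8, 34.6]), np.float64(1.8)] std 1.9
top block 316 49.9 [array([635.2, 285.4]), array([37.3, 59.8]), np.float64(83.1)] std 1.9
top bottle 92 103.7 [array([ 599.3, -179.3]), array([24. , 24.2]), np.float64(89.0)] std 1.8
top jarL 48 71.8 [array([ 612.3, -115.6]), array([30.8, 12.3]), np.float64(33.7)] std 1.6
top jarR 136 71.8 [array([ 588.6, -246.3]), array([30.6, 30.5]), np.float64(88.5)] std 1.8
top plate 1128 14.0 [array([610.9, 174.9]), array([110.8, 128.3]), np.float64(83.4)] std 1.9
top cup 0
side wide 82 28.6 [array([615.9, 175.1]), array([55.5, 44.7]), np.float64(25.9)] std 2.0
side narrow 2
side block 58 49.1 [array([610.5, 285. ]), array([36.3, 16.1]), np.float64(72.8)] std 1.5
side bottle 170 103.7 [array([ 596.7, -182.5]), array([25.2, 24.3]), np.float64(50.4)] std 1.6
side jarL 214 71.7 [array([ 605.9, -111.2]), array([31. , 32.4]), np.float64(60.4)] std 1.3
side jarR 280 71.8 [array([ 586.2, -249.9]), array([31.4, 32.3]), np.float64(88.7)] std 1.3
side plate 1148 13.6 [array([600.6, 172.9]), array([111.5, 124.5]), np.float64(83.1)] std 1.4
side cup 146 38.9 [array([477.3,   3.2]), array([48.1, 49.1]), np.float64(83.5)] std 1.7
[498.56187149 -15.08437485 213.45210569]
```

View pics/side7c.png

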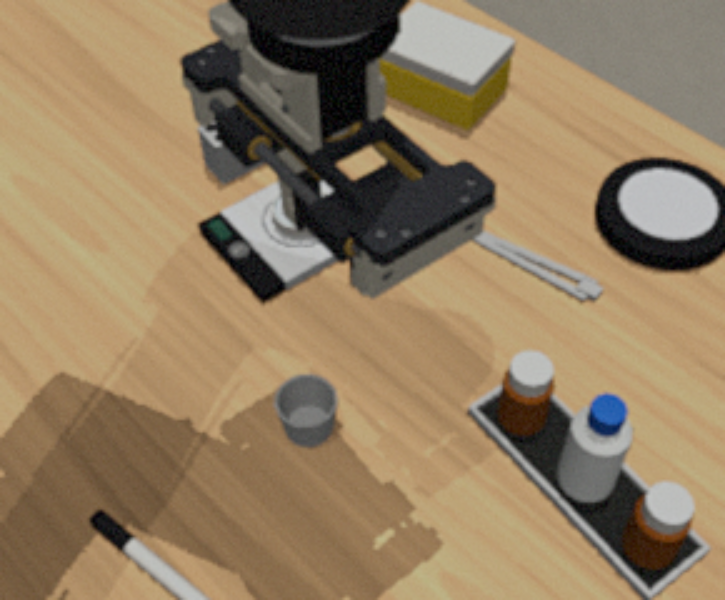

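View pics/top7.png

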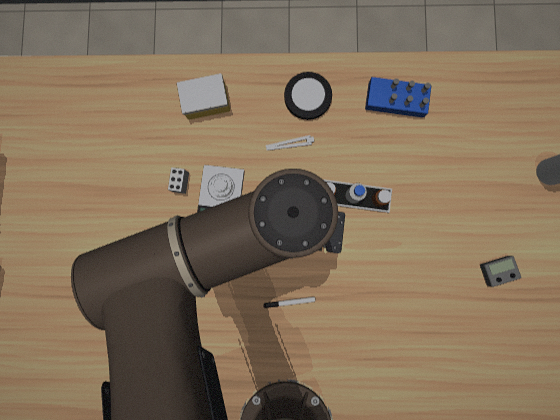

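Both views: the stack is in the circle (top (221,187)), the block at (178,180), the bottle between the jars. Cup and tweezers are unmoved.

```bash
python3 -c "
from rig import manip
print(manip.finish_job())"
```

```text
the job is handed in; nothing more can be done
None
```

I placed the bottle, block, wide dish and narrow dish in that order, each in one grasp with nothing redone. I handed the job in at about 28 s on the robot's clock; it reports no verdict.

**Last checks, top camera after the final release:**

| Item | Result | Limit |
|---|---|---|
| Wide dish from plate middle | about 2 mm, lid at 29.6 mm | 14 mm |
| Narrow dish from wide dish | about 1 mm, lid at 41.5 mm | 10 mm |
| Block along plate +y | about 112 mm (gap about 40 mm) | 98–128 mm |
| Block off the plate's middle line | about 1 mm | 15 mm |
| Block turn relative to plate edge | within about 1° | 0.2 rad (11°) |
| Bottle from midway between the jars | about 2.5 mm, upright, top at 103.7 mm | 12 mm |

**Bystanders:** the side camera measured the cup within 1 mm of where it started. The tweezers look unmoved in both pictures, but I did not measure them.

**Disagreements:**
- The two cameras differ by about 2–3 mm, mostly in y, which is within the stated calibration.
- In the last side view the arm hid the narrow dish and most of the block, so their final positions come from the top camera alone. An earlier side view put the block within about 3 mm of its target.
- The bottle and jars were visible to both cameras except one jar, which the arm partly hid in the last top view. I used that jar's first top-camera position.

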